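# Tip the backup drive onto its feet and seat it in its dock

## Robot

A 6-joint arm with a two-finger parallel gripper is mounted at the origin on a cart in front of the work surface, level with it; the furniture and walls round the work are solid. World frame = base frame: x ahead of the robot, y to its left, z up, the work surface at z = 0. Lengths are in m, angles in rad, forces in N, time in s.
With the tool pointing down it reaches from about 0.25 to 0.775 m from the base axis. Payload 4 kg.
Tool frame: the origin (TCP) lies between the finger pads; the fingertips stand 8 mm ahead of it and the grasp point (between the pads) lies 11 mm behind it (env.tip_reach is the z of the fingertips in the tool frame, in m); z points along the fingers, y is the direction in which the jaws open and shut (so a half turn about z gives the same grasp; the last joint's range is limited). The gripper opens to 94 mm and grips with 3 to 60 N. Pads are 16 mm wide; open, the fingers measure 119 mm over their backs; the gripper's body (75 mm by 177 mm) begins 78 mm behind the grasp point.
Start: joints at [1.179, 0.087, 1.371, -0, 1.684, -0.103], TCP at [0.157, 0.527, 0.214] pointing down, gripper open.
Joint ranges: [-3.1, 3.1], [-0.76, 2.03], [0.27, 2.55], [-1.08, 4.22], [0.17, 2.65], [-2.57, 2.57]. Speed limits (rad/s): [2.79, 2.79, 3.14, 3.14, 3.14, 3.14].

## Interface

Orientations are given as a rotation vector (axis times angle).
In Python, from workcell import readout, eyes, workorder, env gives the robot as it stands.
- The arm moves only by the tool carry_out, never from a script. Its argument "rows" is a list of rows, each an object of numbers: "x", "y", "z": the shift along the tool's x, y, z in m; "spin": the turn about the tool's z in degrees; "claw": the finger opening in m, from 0 to 0.094. In form: [{"x": .., "y": .., "z": .., "spin": .., "claw": ..}, ...]. A call has 1 to 20 rows; each row is the pose to reach, as a shift and turn from the pose commanded when the call began, along the tool's axes at that moment; what a row does not reach only later rows make up. A row lasts 1/10 s, in which the tool goes at most 50 mm and 8.59 degrees, less where a joint would pass 70% of its speed; a pose out of reach is approached as far as the arm can. A call with a gripper value outside its range is refused whole. The fingers move at their own pace and stop on an object; "force" is the grip in N (left out, the last holds). Time passes only in rows, so rows that repeat a pose let the fingers close. It gives the time, the measured TCP pose, the force and the opening at its end, in the units of the state.
- readout.get_state(): the state, without advancing time (a new reading comes with each control period).
- eyes.get_image(name): name is "side" or "top"; returns a dict with "frame" (400x640x3 uint8, red, green, blue), "intrinsics" (3x3 intrinsics, pixels), "R" (3x3) and "t" (3): a world point X has camera coordinates R X + t. Camera axes: x right, y down, z forward; pixel columns grow to the right and rows downward; lengths in m; the calibration is good to about 2 mm. A picture is of the moment at which its call begins. There is no depth.
- workorder.hand_in(): hands the job in, once; it reports no verdict.
The state is a dict: "t": time; "qpos": joint angles; "joint_vel": joint speeds; "effort": joint torques, N m; "tcp_pos": TCP position; "tool_rot": TCP orientation; "contact_force": force on the tool from outside, world axes, zero at the start; "moment": the same for the moment, N m; "finger_gap": finger opening in m.
Only numpy, scipy, OpenCV 4.12 (cv2) and the standard library are available. Lean on these libraries where they do the work, as an engineer would, in place of code of your own. Each camera call takes 0.05 s, during which the arm holds its last target.

## Task

The backup drive is standing on end in front of its dock. Without lifting it, push it over by the top so that it comes down flat on its rubber feet with the contact end towards the dock, then slide it between the rails and press it firmly but gently (about 10 newtons, never 20) against the end stop, which may be clamped anywhere along the rails, so that it is left fully home and square. Let go, and leave everything else where it is.

Things in the scene. Friction and masses are not known exactly. Their poses are not given: they have to be found in the camera images.
- drive: grey backup drive standing on a small end: 44 mm thick (x), 100 wide (y), 160 tall (z), 0.35-0.7 kg. Origin: centre of the end it stands on; z points to its contact end. +x: normal of the broad face with four rubber feet (3 mm proud), which looks towards the dock; the -x face has a black vented cover. Lying on its feet it is 47 mm high, origin about 25 mm up, and slides with 1.5 to 5 N friction.
- drive_mid (a point): centre of the drive's box, 80 mm from both ends, axes as the drive's. Pushed high (about 130 mm up) on the vented -x face, the drive tips over its lower front edge once it has leaned some 16 degrees, and drops onto its feet with its contact end pointing at the dock; pushed low it only slides.
- drive_end (a point): centre of the drive's contact end (black strip with brass contacts, on top at the start), 160 mm from drive along its z; axes as the drive's
- dock: rigid black dock fixed to the desk, a low U open towards the drive. Origin on the desk, midway between the rails, x pointing the way the drive slides in, z up. Side rails 28 mm high, 112 mm apart (y = +-56 mm) from x = -30 mm on, flaring to about 145 mm at the mouth (x = -68 mm). At first the drive's origin is at x = -258 to -283 mm, within 5 mm of the centre line and 0.06 rad of square.
- dock_stop (a point): point on the dock's centre line at x = 0, 25 mm up. The end stop is a black block between the rails (108 mm wide, 45 high, brass contacts on its face), clamped with its face anywhere from this point to 25 mm further in (+x): its setting is not reported and must be felt. Bear on it with 5 N or more, besides the sliding friction, for 0.2 s; over 20 N between drive and dock damages it.
- tape_roll: bystander, loose on the desk: roll of masking tape, 100 mm across, 24 mm high; origin at the centre of its underside. Not to be disturbed.
- sticky_block: bystander, loose on the desk: block of sticky notes, 77 x 77 x 20 mm; origin at the centre of its underside. Not to be disturbed.
- stapler: bystander, loose on the desk: stapler, 138 x 40 x 48 mm; origin at the centre of its underside. Not to be disturbed.
- usb_hub: bystander, loose on the desk: grey USB hub, 37 x 108 x 16 mm; origin at the centre of its underside. Not to be disturbed.
- glass_ring: bystander, loose on the desk: small glass votive, 54 mm across, 36 mm high; origin at the centre of its underside. Not to be disturbed.
- binder_clip: bystander, loose on the desk: binder clip, 20 x 31 x 35 mm; origin at the centre of its underside. Not to be disturbed.
There are look-alikes about, which are no part of the job. Several things have the shape of the drive; the one meant has the colours described above.

How it is judged:
On the way, in this order (a step that is already met when the one before it is completed fails the run):
1. the drive has been tipped over and lies on its rubber feet, its contact end still at least 15 mm short of the foremost setting of the end stop (angle between drive's own x axis and vertical above 3.02 rad and x of drive_end in the frame of dock below -0.015 m and linear speed of drive below 0.03 m/s), for 0.2 s.
2. the drive, home in the dock, is pressed against the end stop with at least 5 N (angle between drive's own x axis and vertical above 3.02 rad and x of drive_end in the frame of dock above -0.004 m and y of drive_end in the frame of dock between -0.012 and 0.012 m and angle between the z axis of drive and the x axis of dock, either way round below 0.05 rad and contact force between drive and dock above 5 N), for 0.2 s.
At the end, for the whole second after the job is handed in: The drive lies on its rubber feet (within 7 degrees of flat) in the dock, contact end no more than 4 mm short of the foremost setting of the end stop, as it was left after being pressed against the stop, within 12 mm of the dock's centre line and square to it within 0.05 rad, at rest and released (angle between drive's own x axis and vertical above 3.02 rad and x of drive_end in the frame of dock above -0.004 m and y of drive_end in the frame of dock between -0.012 and 0.012 m and angle between the z axis of drive and the x axis of dock, either way round below 0.05 rad and linear speed of drive below 0.01 m/s and contact force between the fingers and drive below 0.1 N); the robot touches nothing.
It fails at once if the drive is lifted (its contact end higher than 185 mm, or its underside end over 80 mm) (height (world z) of drive_end above 0.185 m or height (world z) of drive above 0.08 m).
It fails at once if the drive strikes or presses the dock with more than 20 N (contact force between drive and dock above 20 N).
It fails at once if a bystander (tape, sticky notes, stapler, USB hub, glass, binder clip) is moved by more than 15 mm (distance of any of tape_roll, sticky_block, stapler, usb_hub, glass_ring, binder_clip from where it was at the start of the episode above 0.015 m).
It also fails if it takes over 64 s, if anything falls off the work surface, if the arm or the gripper's body presses on something with over 40 N, if the wrist force passes 120 N, or if a joint passes its speed limit or range.

## Working session

There is one attempt and no reset: what is moved stays moved. The work goes in short steps, Python scripts to look and compute and a tool call to move; the robot and the scene stay as the last step left them, time stands still between calls to the robot, and variables do not carry over. Pictures are saved under pics/ and viewed, and the job is handed in when it is done.

Besides the shell and the picture viewer there is one more tool, called after "Call:" as name([rows], argument=value, ...), one row to a line, values as JSON. carry_out: Moves the arm, as the interface text tells. Its arguments: {"type":"object","properties":{"rows":{"type":"array","items":{"type":"object","properties":{"x":{"type":"number"},"y":{"type":"number"},"z":{"type":"number"},"spin":{"type":"number"},"claw":{"type":"number"}}}},"force":{"type":"number"}},"required":["rows"]}

```bash
mkdir -p pics
cat > h.py <<'E'
import numpy as np, cv2
from workcell import readout, eyes, workorder, env
def ray(im,u,v,z):
    K=np.array(im["intrinsics"]);R=np.array(im["R"]);t=np.array(im["t"])
    c=-R.T@t; d=R.T@np.linalg.inv(K)@np.array([u,v,1.]); return c+d*(z-c[2])/d[2]
def proj(im,X):
    p=np.array(im["intrinsics"])@(np.array(im["R"])@np.array(X)+np.array(im["t"])); return p[:2]/p[2]
def shot(n,name):
    im=eyes.get_image(n); cv2.imwrite("pics/"+name+".png",im["frame"][:,:,::-1]); np.save("pics/"+name+".npy",im,allow_pickle=True); return im
def load(name): return np.load("pics/"+name+".npy",allow_pickle=True).item()
E
python3 - <<'E'
from h import *
for n in("side","top"):
    im=shot(n,n+"0"); R=np.array(im["R"]);print(n,-R.T@np.array(im["t"]),R[2],im["intrinsics"])
print(readout.get_state(),env.tip_reach)
E
```

```text
side [ 0.37705716 -0.72891127  0.68733775] [ 0.20978476  0.78826255 -0.57847429] [[446.60603652   0.         323.99239915]
 [  0.         446.60603652 203.446973  ]
 [  0.           0.           1.        ]]
top [0.40446318 0.07723094 1.24819443] [ 0.15476903 -0.02978283 -0.98750166] [[413.44974837   0.         318.85962541]
 [  0.         413.44974837 203.80081513]
 [  0.           0.           1.        ]]
{'t': 0.1, 'qpos': array([ 1.17892116e+00,  8.78890585e-02,  1.37208777e+00,  1.75830210e-05,
        1.68362440e+00, -1.03061879e-01]), 'joint_vel': array([-9.58293790e-04, -1.09463901e-03, -3.29638653e-03,  2.35016082e-04,
       -6.08967267e-04,  8.33121325e-05]), 'effort': array([ 2.72000594e-03, -3.41254735e+01, -3.03301263e+01,  7.19708833e-02,
        3.04988155e-02, -1.13277445e-04]), 'tcp_pos': array([0.15644139, 0.52677827, 0.21242466]), 'tool_rot': array([-4.52015245e-01, -3.10838862e+00,  3.05172829e-03]), 'contact_force': array([0.33021947, 0.09286749, 0.14082439]), 'moment': array([-0.06497024, -0.00491093,  0.00849899]), 'finger_gap': 0.09364111099271762} 0.008
```

View pics/side0.png

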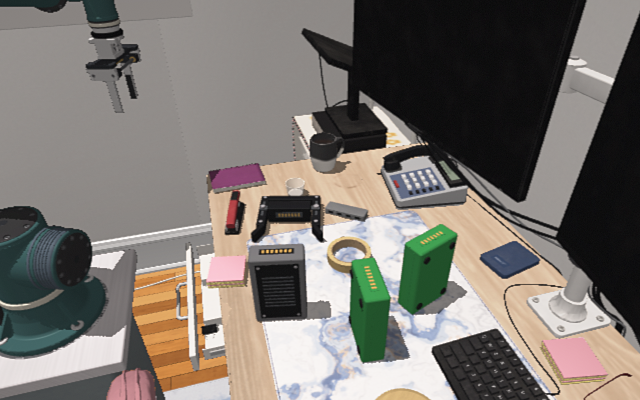

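View pics/top0.png

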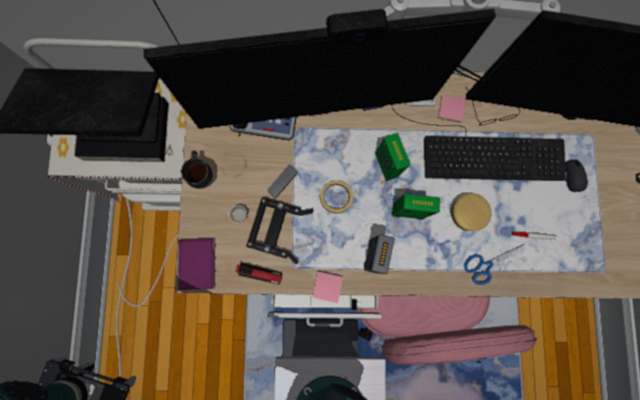

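Candidates with the drive's shape, in the top view: a grey box at (380,250) with a black vented cover, a green box at (393,155) and a green box at (416,204). Only the grey one fits the description, so I'll check it in a crop.

Run:
```python
from h import *
a=load("top0")["frame"][180:290,225:405,::-1]; b=load("side0")["frame"][180:330,200:400,::-1]
a=cv2.resize(a,None,fx=4.4,fy=4.4,interpolation=cv2.INTER_CUBIC);b=cv2.resize(b,None,fx=3.9,fy=3.9,interpolation=cv2.INTER_CUBIC)
cv2.imwrite("pics/ca.png",a);cv2.imwrite("pics/cb.png",b)
```

```text
(no output)
```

View pics/ca.png

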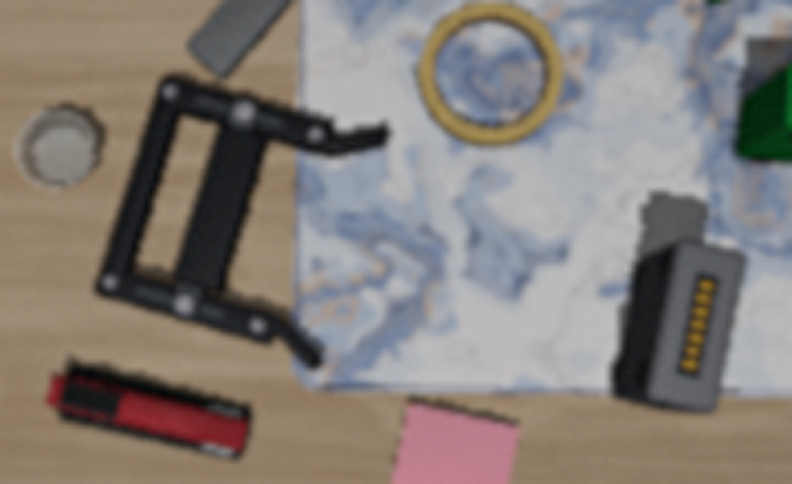

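View pics/cb.png

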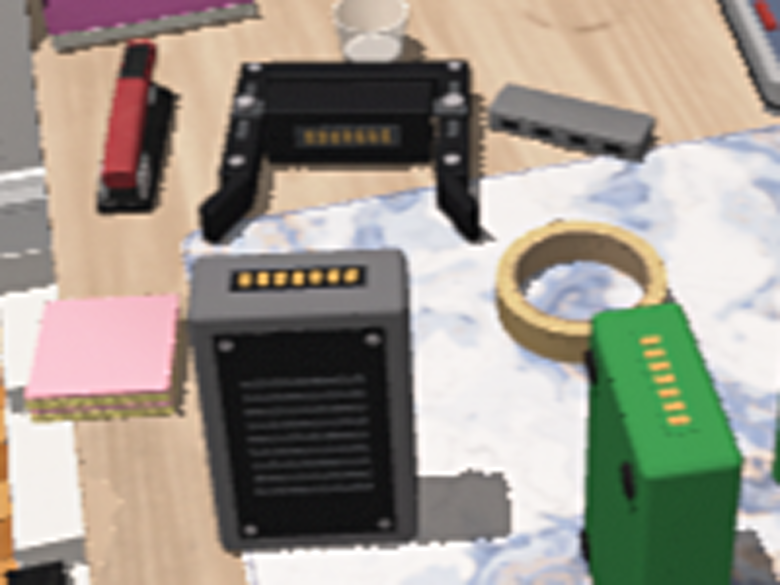

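Run:
```python
from h import *
T=load("top0");S=load("side0")
def ct(p): return (p[0]+.5)/4.4+225-.5,(p[1]+.5)/4.4+180-.5
def cs(p): return (p[0]+.5)/3.9+200-.5,(p[1]+.5)/3.9+180-.5
print("top-view drive corners z=.16")
for p in [(745,250),(680,238),(716,410),(647,402)]: print(p,ray(T,*ct(p),.16).round(4))
print("contacts");[print(p,ray(T,*ct(p),.16).round(4)) for p in [(707,282),(690,370)]]
print("side drive top corners")
for p in [(192,257),(402,250),(410,316),(192,328)]: print(p,ray(S,*cs(p),.16).round(4))
print("side drive bottom corners")
for p in [(228,548),(415,538)]: print(p,ray(S,*cs(p),.0).round(4))
print("rail bolts z=.028 top: far U, mouth U, far L, mouth L")
for p in [(170,90),(316,133),(110,283),(258,326)]: print(p,ray(T,*ct(p),.028).round(4))
print("side")
for p in [(455,67),(452,160),(254,67),(236,160)]: print(p,ray(S,*cs(p),.028).round(4))
print("mouth tips top/side")
for p in [(388,128),(318,362)]: print(p,ray(T,*ct(p),.028).round(4))
for p in [(205,205),(478,210)]: print(p,ray(S,*cs(p),.028).round(4))
print("stop bolts 45 high");
for p in [(243,113),(185,303)]: print(p,ray(T,*ct(p),.045).round(4))
```

```text
top-view drive corners z=.16
(745, 250) [ 0.4912 -0.1557  0.16  ]
(680, 238) [ 0.4978 -0.1164  0.16  ]
(716, 410) [ 0.396  -0.1369  0.16  ]
(647, 402) [ 0.4001 -0.0958  0.16  ]
contacts
(707, 282) [ 0.4717 -0.1324  0.16  ]
(690, 370) [ 0.4193 -0.1217  0.16  ]
side drive top corners
(192, 257) [ 0.4032 -0.0993  0.16  ]
(402, 250) [ 0.4979 -0.1213  0.16  ]
(410, 316) [ 0.4911 -0.1661  0.16  ]
(192, 328) [ 0.3969 -0.1472  0.16  ]
side drive bottom corners
(228, 548) [ 0.3992 -0.1356  0.    ]
(415, 538) [ 0.4906 -0.1549  0.    ]
rail bolts z=.028 top: far U, mouth U, far L, mouth L
(170, 90) [0.6039 0.2063 0.028 ]
(316, 133) [0.5763 0.107  0.028 ]
(110, 283) [0.473  0.2417 0.028 ]
(258, 326) [0.446  0.1426 0.028 ]
side
(455, 67) [0.6048 0.204  0.028 ]
(452, 160) [0.5774 0.1058 0.028 ]
(254, 67) [0.4754 0.2415 0.028 ]
(236, 160) [0.4483 0.143  0.028 ]
mouth tips top/side
(388, 128) [0.5806 0.0583 0.028 ]
(318, 362) [0.4229 0.1023 0.028 ]
(205, 205) [0.4236 0.104  0.028 ]
(478, 210) [0.5802 0.054  0.028 ]
stop bolts 45 high
(243, 113) [0.5865 0.1555 0.045 ]
(185, 303) [0.4597 0.1899 0.045 ]
```

Run:
```python
from h import *
T=load("top0");S=load("side0")
o=np.array([.520,.1453]);d=np.array([np.cos(1.302),np.sin(1.302)]);n=np.array([-d[1],d[0]])
def rep(name,p): r=p[:2]-o; print(name,p.round(4),"dock",(r@d).round(4),(r@n).round(4))
def hull(im,lo,hi,box,z,name):
    f=cv2.cvtColor(im["frame"],cv2.COLOR_RGB2HSV); m=cv2.inRange(f,np.array(lo),np.array(hi)); k=np.zeros_like(m);k[box[1]:box[3],box[0]:box[2]]=1;m*=k
    c=max(cv2.findContours(m,0,2)[0],key=cv2.contourArea); r=cv2.minAreaRect(c); print(name,r[0],r[1])
    for q in cv2.boxPoints(r): rep(name,ray(im,*q,z))
hull(T,(160,40,100),(179,255,255),(305,262,350,310),.02,"sticky")
hull(T,(15,40,90),(35,255,255),(315,170,360,225),.024,"tape")
hull(T,(50,100,30),(85,255,255),(390,190,445,225),.16,"green(top)")
hull(T,(0,130,80),(10,255,255),(230,260,290,290),.04,"stapler")
for c in ((.4465,-.129),): rep("drive",np.array(c))
# scissors
rep("scissor",ray(T,478,268,0)); rep("coaster",ray(T,452,212,0.01))
```

```text
sticky (327.35882568359375, 286.63531494140625) (25.923192977905273, 26.682449340820312)
sticky [0.3231 0.057  0.02  ] dock -0.1375 0.1664
sticky [0.398  0.0412 0.02  ] dock -0.1328 0.09
sticky [ 0.3827 -0.0333  0.02  ] dock -0.2086 0.085
sticky [ 0.3079 -0.0168  0.02  ] dock -0.2126 0.1614
tape (336.058837890625, 196.26470947265625) (32.25723648071289, 32.49977493286133)
tape [0.5831 0.0473 0.024 ] dock -0.0777 -0.0869
tape [0.6801 0.0248 0.024 ] dock -0.0737 -0.1864
tape [ 0.6578 -0.0704  0.024 ] dock -0.1713 -0.1902
tape [ 0.5612 -0.0467  0.024 ] dock -0.1742 -0.0907
green(top) (415.9027404785156, 205.67398071289062) (46.008968353271484, 23.344707489013672)
green(top) [ 0.5487 -0.1508  0.16  ] dock -0.2778 -0.1063
green(top) [ 0.6119 -0.1583  0.16  ] dock -0.2683 -0.1692
green(top) [ 0.6011 -0.2824  0.16  ] dock -0.3908 -0.1918
green(top) [ 0.5379 -0.2737  0.16  ] dock -0.3992 -0.1285
stapler (279.0, 282.0) (0.0, 0.0)
stapler [0.3649 0.152  0.04  ] dock -0.0347 0.1513
stapler [0.3649 0.152  0.04  ] dock -0.0347 0.1513
stapler [0.3649 0.152  0.04  ] dock -0.0347 0.1513
stapler [0.3649 0.152  0.04  ] dock -0.0347 0.1513
drive [ 0.4465 -0.129 ] dock -0.284 -0.002
scissor [ 0.4127 -0.4441  0.    ] dock -0.5968 -0.0531
coaster [ 0.5807 -0.3674  0.01  ] dock -0.4782 -0.1947
```

```bash
cat >> h.py <<'E'
from scipy.spatial.transform import Rotation as Ro
def plan(X,jawang=None):
    s=readout.get_state(); R=Ro.from_rotvec(s["tool_rot"]).as_matrix(); ya=np.degrees(np.arctan2(R[1,1],R[0,1]))
    out=(R.T@(np.array(X)-s["tcp_pos"])).round(4)
    sp=None if jawang is None else round(-((jawang-ya+90)%180-90),2)
    print("t",round(s["t"],2),"tcp",s["tcp_pos"].round(4),"F",s["contact_force"].round(2),"jaw",ya.round(2),"gap",round(s["finger_gap"],4),"-> xyz",out,"spin",sp)
def dk(x,y,z):
    o=np.array([.520,.1453]);d=np.array([np.cos(1.302),np.sin(1.302)]);n=np.array([-d[1],d[0]]); p=o+x*d+y*n; return [*p,z]
E
python3 -c "
from h import *
plan([.432,-.197,.30],-12)"
```

```text
t 0.1 tcp [0.1564 0.5268 0.2124] F [0.33 0.09 0.14] jaw 73.45 gap 0.0936 -> xyz [-0.4703 -0.6155 -0.0865] spin 85.45
```

Call:
carry_out([
  {"z": -0.04, "claw": 0.06},
  {"z": -0.085},
  {"x": -0.04, "y": -0.04, "z": -0.087, "spin": 8},
  {"x": -0.47, "y": -0.615, "z": -0.087, "spin": 85.5},
  {"x": -0.47, "y": -0.615, "z": -0.087, "spin": 85.5},
  {"x": -0.47, "y": -0.615, "z": -0.087, "spin": 85.5},
  {"x": -0.47, "y": -0.615, "z": -0.087, "spin": 85.5},
  {"x": -0.47, "y": -0.615, "z": -0.087, "spin": 85.5},
  {"x": -0.47, "y": -0.615, "z": -0.087, "spin": 85.5},
  {"x": -0.47, "y": -0.615, "z": -0.087, "spin": 85.5},
  {"x": -0.47, "y": -0.615, "z": -0.087, "spin": 85.5},
  {"x": -0.47, "y": -0.615, "z": -0.087, "spin": 85.5},
  {"x": -0.47, "y": -0.615, "z": -0.087, "spin": 85.5},
  {"x": -0.47, "y": -0.615, "z": -0.087, "spin": 85.5},
  {"x": -0.47, "y": -0.615, "z": -0.087, "spin": 85.5},
  {"x": -0.47, "y": -0.615, "z": -0.087, "spin": 85.5},
  {"x": -0.47, "y": -0.615, "z": -0.087, "spin": 85.5},
  {"x": -0.47, "y": -0.615, "z": -0.087, "spin": 85.5},
  {"x": -0.47, "y": -0.615, "z": -0.087, "spin": 85.5},
  {"x": -0.47, "y": -0.615, "z": -0.087, "spin": 85.5},
])

```text
invalid input at $.rows[0]: expected keys x, y, z, spin, claw
```

```bash
python3 -c "
from h import *
plan([.432,-.197,.135],-12)
plan([.440,-.158,.135],-12)"
```

```text
t 0.1 tcp [0.1564 0.5268 0.2124] F [0.33 0.09 0.14] jaw 73.45 gap 0.0936 -> xyz [-0.4703 -0.6152  0.0785] spin 85.45
t 0.1 tcp [0.1564 0.5268 0.2124] F [0.33 0.09 0.14] jaw 73.45 gap 0.0936 -> xyz [-0.4669 -0.5755  0.0785] spin 85.45
```

Call:
carry_out([
  {"x": 0, "y": 0, "z": -0.04, "spin": 0, "claw": 0.06},
  {"x": 0, "y": 0, "z": -0.085, "spin": 0, "claw": 0.06},
  {"x": -0.47, "y": -0.615, "z": -0.087, "spin": 85.5, "claw": 0.06},
  {"x": -0.47, "y": -0.615, "z": -0.087, "spin": 85.5, "claw": 0.06},
  {"x": -0.47, "y": -0.615, "z": -0.087, "spin": 85.5, "claw": 0.06},
  {"x": -0.47, "y": -0.615, "z": -0.087, "spin": 85.5, "claw": 0.06},
  {"x": -0.47, "y": -0.615, "z": -0.087, "spin": 85.5, "claw": 0.06},
  {"x": -0.47, "y": -0.615, "z": -0.087, "spin": 85.5, "claw": 0.06},
  {"x": -0.47, "y": -0.615, "z": -0.087, "spin": 85.5, "claw": 0.06},
  {"x": -0.47, "y": -0.615, "z": -0.087, "spin": 85.5, "claw": 0.06},
  {"x": -0.47, "y": -0.615, "z": -0.087, "spin": 85.5, "claw": 0.06},
  {"x": -0.47, "y": -0.615, "z": -0.087, "spin": 85.5, "claw": 0.06},
  {"x": -0.47, "y": -0.615, "z": -0.087, "spin": 85.5, "claw": 0.06},
  {"x": -0.47, "y": -0.615, "z": -0.087, "spin": 85.5, "claw": 0.06},
  {"x": -0.47, "y": -0.615, "z": -0.087, "spin": 85.5, "claw": 0.06},
  {"x": -0.47, "y": -0.615, "z": -0.087, "spin": 85.5, "claw": 0.06},
  {"x": -0.47, "y": -0.615, "z": -0.087, "spin": 85.5, "claw": 0.06},
  {"x": -0.47, "y": -0.615, "z": -0.087, "spin": 85.5, "claw": 0.06},
  {"x": -0.47, "y": -0.615, "z": -0.087, "spin": 85.5, "claw": 0.06},
  {"x": -0.47, "y": -0.615, "z": -0.087, "spin": 85.5, "claw": 0.06},
])

```text
t: 2.1
tcp_pos: [0.4317, -0.1959, 0.2998]
tool_rot: [-2.441, -1.974, 0.0]
contact_force: [-0.6, 1.1, -0.2]
finger_gap: 0.0601
```

```bash
python3 -c "
from h import *
plan([.432,-.197,.135],-12)
plan([.440,-.158,.135],-12)"
```

```text
t 2.1 tcp [ 0.4317 -0.1959  0.2998] F [-0.59  1.08 -0.23] jaw -12.09 gap 0.0601 -> xyz [-0.0012  0.0008  0.1648] spin -0.09
t 2.1 tcp [ 0.4317 -0.1959  0.2998] F [-0.59  1.08 -0.23] jaw -12.09 gap 0.0601 -> xyz [0.0386 0.0005 0.1648] spin -0.09
```

Call:
carry_out([
  {"x": 0, "y": 0, "z": 0.05, "spin": 0, "claw": 0.06},
  {"x": 0, "y": 0, "z": 0.1, "spin": 0, "claw": 0.06},
  {"x": 0, "y": 0, "z": 0.14, "spin": 0, "claw": 0.06},
  {"x": 0, "y": 0, "z": 0.165, "spin": 0, "claw": 0.06},
  {"x": 0.015, "y": 0, "z": 0.165, "spin": 0, "claw": 0.06},
  {"x": 0.025, "y": 0, "z": 0.165, "spin": 0, "claw": 0.06},
  {"x": 0.025, "y": 0, "z": 0.165, "spin": 0, "claw": 0.06},
])

```text
t: 2.8
tcp_pos: [0.4377, -0.1698, 0.1366]
tool_rot: [2.438, 1.979, 0.002]
contact_force: [0.2, -0.6, -0.0]
finger_gap: 0.0599
```

Run:
```python
from h import *
plan([.440,-.158,.135],-12)
b=shot("side","side1")["frame"][150:350,200:440,::-1]
cv2.imwrite("pics/s1.png",cv2.resize(b,None,fx=3,fy=3))
```

```text
t 2.8 tcp [ 0.4377 -0.1698  0.1366] F [ 0.15 -0.6  -0.03] jaw -11.85 gap 0.0599 -> xyz [ 0.012  -0.0002  0.0016] spin 0.15
```

View pics/s1.png

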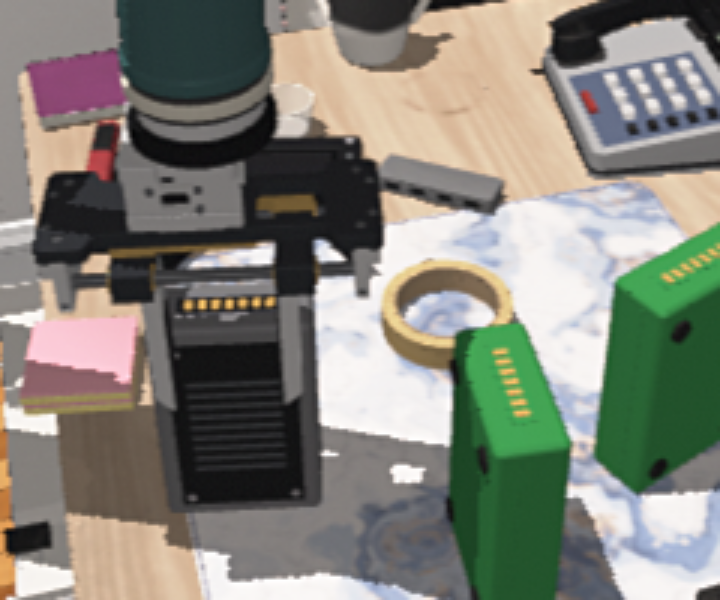

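The fingers are behind the vented face at crop (168,400) and (296,400), about 10 mm short of contact and a touch left of centre. Next is the high push.

Call:
carry_out([
  {"x": 0.005, "y": 0.003, "z": 0.0, "spin": 0, "claw": 0.06},
  {"x": 0.009, "y": 0.003, "z": 0.0, "spin": 0, "claw": 0.06},
  {"x": 0.013, "y": 0.003, "z": 0.0, "spin": 0, "claw": 0.06},
  {"x": 0.017, "y": 0.003, "z": 0.0, "spin": 0, "claw": 0.06},
  {"x": 0.021, "y": 0.003, "z": 0.0, "spin": 0, "claw": 0.06},
  {"x": 0.025, "y": 0.003, "z": 0.0, "spin": 0, "claw": 0.06},
])

```text
t: 3.45
tcp_pos: [0.4455, -0.1477, 0.1355]
tool_rot: [2.442, 1.976, 0.0]
contact_force: [0.0, -0.2, 0.5]
finger_gap: 0.06
```

Run:
```python
from h import *
plan([.440,-.158,.135],-12)
b=shot("side","side2")["frame"][150:350,200:440,::-1]
cv2.imwrite("pics/s2.png",cv2.resize(b,None,fx=3,fy=3))
```

```text
t 3.45 tcp [ 0.4455 -0.1477  0.1355] F [ 0.02 -0.19  0.48] jaw -12.06 gap 0.06 -> xyz [-0.0112 -0.0032  0.0005] spin -0.06
```

View pics/s2.png

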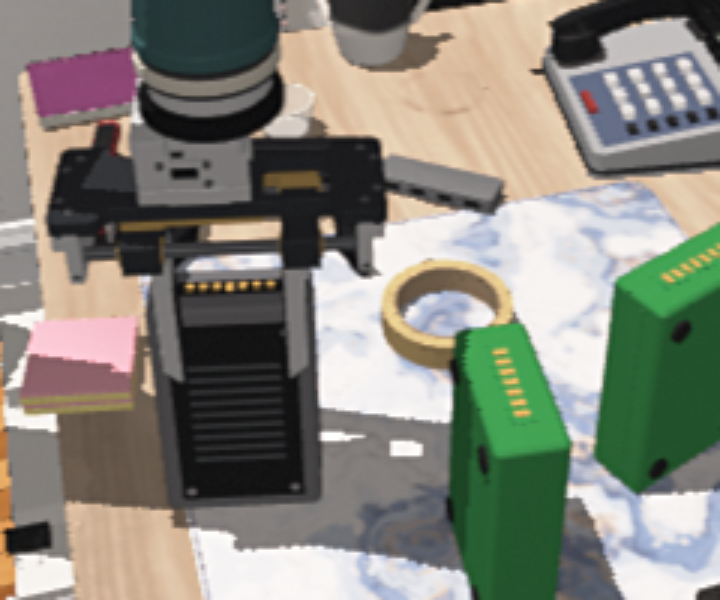

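The base edge has lifted slightly and the drive is leaning, so I'll continue the push.

Call:
carry_out([
  {"x": 0.005, "y": 0.0, "z": 0.0, "spin": 0, "claw": 0.06},
  {"x": 0.01, "y": 0.0, "z": 0.0, "spin": 0, "claw": 0.06},
  {"x": 0.015, "y": 0.0, "z": 0.0, "spin": 0, "claw": 0.06},
  {"x": 0.02, "y": 0.0, "z": 0.0, "spin": 0, "claw": 0.06},
  {"x": 0.025, "y": 0.0, "z": 0.0, "spin": 0, "claw": 0.06},
  {"x": 0.03, "y": 0.0, "z": 0.0, "spin": 0, "claw": 0.06},
  {"x": 0.035, "y": 0.0, "z": 0.0, "spin": 0, "claw": 0.06},
])

```text
t: 4.2
tcp_pos: [0.4528, -0.1131, 0.1354]
tool_rot: [-2.442, -1.976, -0.0]
contact_force: [-0.7, -0.2, -0.8]
finger_gap: 0.0599
```

Run:
```python
from h import *
plan([.440,-.158,.135],-12)
b=shot("side","side3")["frame"][150:350,200:440,::-1]
cv2.imwrite("pics/s3.png",cv2.resize(b,None,fx=3,fy=3))
```

```text
t 4.2 tcp [ 0.4528 -0.1131  0.1354] F [-0.65 -0.19 -0.77] jaw -12.04 gap 0.0599 -> xyz [-0.0465 -0.0031  0.0004] spin -0.04
```

View pics/s3.png

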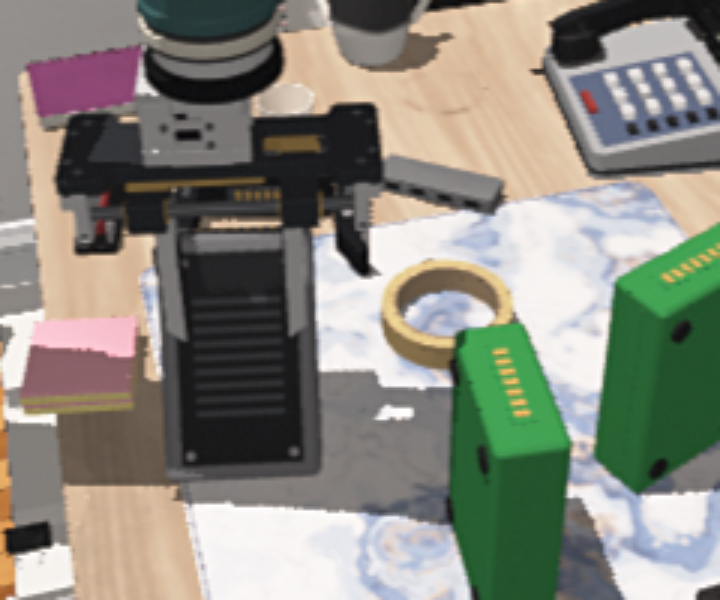

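Call:
carry_out([
  {"x": 0.005, "y": 0.0, "z": 0.0, "spin": 0, "claw": 0.06},
  {"x": 0.01, "y": 0.0, "z": 0.0, "spin": 0, "claw": 0.06},
  {"x": 0.012, "y": 0.0, "z": 0.0, "spin": 0, "claw": 0.06},
  {"x": 0.012, "y": 0.0, "z": 0.0, "spin": 0, "claw": 0.06},
  {"x": 0.012, "y": 0.0, "z": 0.0, "spin": 0, "claw": 0.06},
  {"x": 0.012, "y": 0.0, "z": 0.0, "spin": 0, "claw": 0.06},
  {"x": 0.012, "y": 0.0, "z": 0.0, "spin": 0, "claw": 0.06},
  {"x": 0.012, "y": 0.0, "z": 0.0, "spin": 0, "claw": 0.06},
])

```text
t: 5.05
tcp_pos: [0.4552, -0.102, 0.1354]
tool_rot: [-2.442, -1.976, -0.0]
contact_force: [-0.1, -1.1, 0.8]
finger_gap: 0.0602
```

Run:
```python
from h import *
plan([.440,-.158,.135],-12)
b=shot("side","side4")["frame"][150:350,200:440,::-1]
cv2.imwrite("pics/s4.png",cv2.resize(b,None,fx=3,fy=3))
```

```text
t 5.05 tcp [ 0.4552 -0.102   0.1354] F [-0.1  -1.11  0.81] jaw -12.06 gap 0.0602 -> xyz [-0.0579 -0.0031  0.0004] spin -0.06
```

View pics/s4.png

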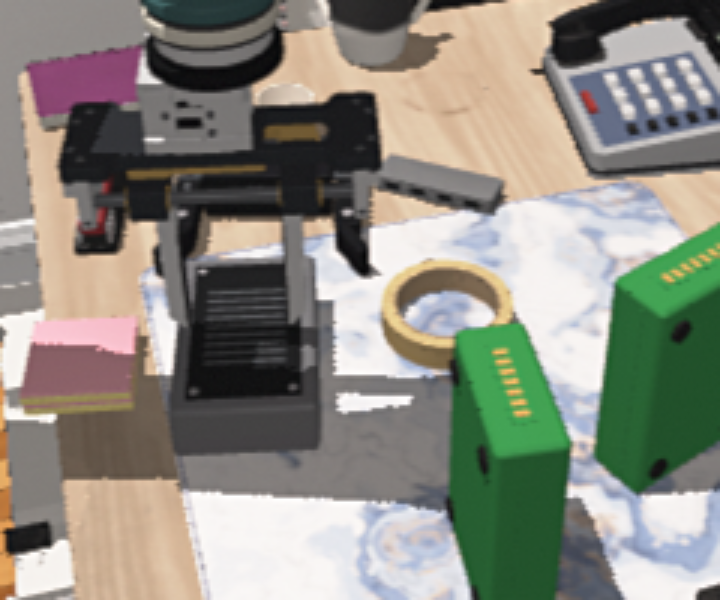

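The drive is down flat with the vent cover up. Now I'll back off behind it and look.

Call:
carry_out([
  {"x": -0.04, "y": 0.0, "z": 0.0, "spin": 0, "claw": 0.06},
  {"x": -0.08, "y": 0.0, "z": 0.0, "spin": 0, "claw": 0.06},
  {"x": -0.11, "y": 0.0, "z": 0.0, "spin": 0, "claw": 0.06},
  {"x": -0.13, "y": 0.0, "z": 0.0, "spin": 0, "claw": 0.06},
  {"x": -0.13, "y": 0.0, "z": 0.0, "spin": 0, "claw": 0.06},
  {"x": -0.13, "y": 0.0, "z": 0.0, "spin": 0, "claw": 0.06},
])

```text
t: 5.7
tcp_pos: [0.428, -0.229, 0.1353]
tool_rot: [-2.443, -1.974, -0.001]
contact_force: [-0.3, -0.6, -0.6]
finger_gap: 0.0601
```

Run:
```python
from h import *
plan([.440,-.158,.135],-12)
b=shot("side","side5")["frame"][180:330,220:400,::-1]
cv2.imwrite("pics/s5.png",cv2.resize(b,None,fx=4,fy=4,interpolation=2))
b=shot("top","top5")["frame"][180:290,225:405,::-1]
cv2.imwrite("pics/t5.png",cv2.resize(b,None,fx=4,fy=4,interpolation=2))
```

```text
t 5.7 tcp [ 0.428  -0.229   0.1353] F [-0.26 -0.62 -0.57] jaw -12.11 gap 0.0601 -> xyz [ 0.0719 -0.0032  0.0004] spin -0.11
```

View pics/s5.png

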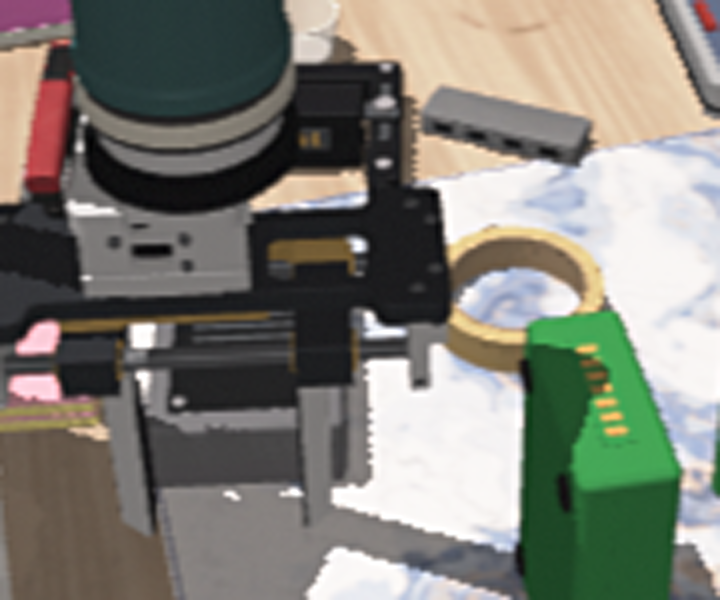

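View pics/t5.png

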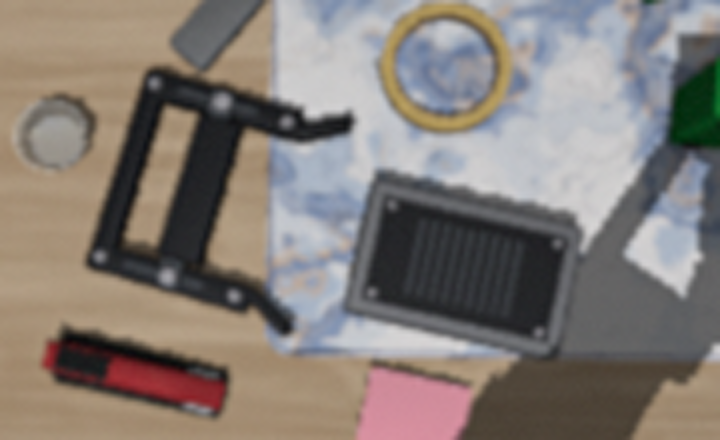

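Run:
```python
from h import *
T=load("top5")
def ct(p): return (p[0]+.5)/4+225-.5,(p[1]+.5)/4+180-.5
o=np.array(dk(0,0,0)[:2]);d=np.array([np.cos(1.302),np.sin(1.302)]);n=np.array([-d[1],d[0]])
def rep(pts,z,nm):
    Q=[]
    for p in pts:
        P=ray(T,*ct(p),z)[:2]; r=P-o; Q.append(P); print(nm,P.round(4),"dock",(r@d).round(4),(r@n).round(4))
    return np.array(Q)
for nm,pts in(("scr",[(392,205),(371,292),(540,332),(558,243)]),("cor",[(378,172),(346,308),(555,355),(580,213)])):
    Q=rep(pts,.047,nm); a=(Q[0]+Q[1]-Q[2]-Q[3]); b=Q[0]-Q[1]+Q[3]-Q[2]
    print("centre",Q.mean(0)," dock",(Q.mean(0)-o)@d,(Q.mean(0)-o)@n,"yaw",np.degrees(np.arctan2(a[1],a[0])),np.degrees(np.arctan2(b[0],-b[1])))
rep([(154,83),(288,122),(99,257),(234,296)],.028,"bolt")
rep([(238,112),(208,265)],.045,"stopfront")
# top extents of gripper and rail widths
rep([(296,118),(242,290)],.028,"rail top")
```

```text
scr [0.5131 0.029 ] dock -0.114 -0.0243
scr [0.4499 0.0434] dock -0.1169 0.0405
scr [ 0.423  -0.0791] dock -0.2421 0.0339
scr [ 0.4874 -0.0923] dock -0.2378 -0.0317
centre [ 0.4683589  -0.02476917]  dock -0.17767658313705828 0.004621262852454006 yaw 77.81547370363137 77.75641516414679
cor [0.5371 0.0395] dock -0.0975 -0.0446
cor [0.4382 0.0612] dock -0.1028 0.0565
cor [ 0.4068 -0.0899] dock -0.2568 0.0467
cor [ 0.5095 -0.1085] dock -0.2475 -0.0573
centre [ 0.47289093 -0.024429  ]  dock -0.1761450547389242 0.0003423168290262382 yaw 78.84189523965382 78.6688118802595
bolt [0.6029 0.2067] dock 0.0812 -0.0637
bolt [0.5754 0.1064] dock -0.0228 -0.0638
bolt [0.4732 0.2424] dock 0.0811 0.0709
bolt [0.4463 0.143 ] dock -0.0218 0.0705
stopfront [0.5798 0.1428] dock 0.0134 -0.0583
stopfront [0.4677 0.1614] dock 0.0017 0.0548
rail top [0.5785 0.1005] dock -0.0277 -0.0683
rail top [0.4507 0.1373] dock -0.0261 0.0647
```

```bash
sed -i 's/o=np.array(\[.520,.1453\])/o=np.array([.5167,.1462])/' h.py
python3 - <<'E'
from h import *
plan(dk(-.295,.0,.135),-15.4)
plan(dk(-.295,.0,.020),-15.4)
plan(dk(-.26,.0,.020),-15.4)
E
```

```text
t 5.8 tcp [ 0.4282 -0.2282  0.1354] F [0.08 0.71 0.28] jaw -12.0 gap 0.0602 -> xyz [ 0.0901 -0.0088  0.0004] spin 3.4
t 5.8 tcp [ 0.4282 -0.2282  0.1354] F [0.08 0.71 0.28] jaw -12.0 gap 0.0602 -> xyz [ 0.0901 -0.0088  0.1154] spin 3.4
t 5.8 tcp [ 0.4282 -0.2282  0.1354] F [0.08 0.71 0.28] jaw -12.0 gap 0.0602 -> xyz [ 0.125  -0.0067  0.1155] spin 3.4
```

Call:
carry_out([
  {"x": 0.04, "y": -0.004, "z": 0.0, "spin": 3.4, "claw": 0.07},
  {"x": 0.08, "y": -0.009, "z": 0.0, "spin": 3.4, "claw": 0.07},
  {"x": 0.09, "y": -0.009, "z": 0.03, "spin": 3.4, "claw": 0.07},
  {"x": 0.09, "y": -0.009, "z": 0.07, "spin": 3.4, "claw": 0.07},
  {"x": 0.09, "y": -0.009, "z": 0.1, "spin": 3.4, "claw": 0.07},
  {"x": 0.09, "y": -0.009, "z": 0.115, "spin": 3.4, "claw": 0.07},
  {"x": 0.09, "y": -0.009, "z": 0.115, "spin": 3.4, "claw": 0.07},
  {"x": 0.09, "y": -0.009, "z": 0.115, "spin": 3.4, "claw": 0.07},
])

```text
t: 6.6
tcp_pos: [0.4384, -0.1385, 0.0209]
tool_rot: [2.498, 1.904, 0.001]
contact_force: [0.3, 0.8, -0.4]
finger_gap: 0.0702
```

Run:
```python
from h import *
plan(dk(-.26,.0,.020),-15.4)
b=shot("top","top6")["frame"][180:290,225:405,::-1]
cv2.imwrite("pics/t6.png",cv2.resize(b,None,fx=4,fy=4,interpolation=2))
```

```text
t 6.6 tcp [ 0.4384 -0.1385  0.0209] F [ 0.25  0.81 -0.4 ] jaw -15.37 gap 0.0702 -> xyz [ 0.0352 -0.0001  0.0009] spin 0.03
```

View pics/t6.png

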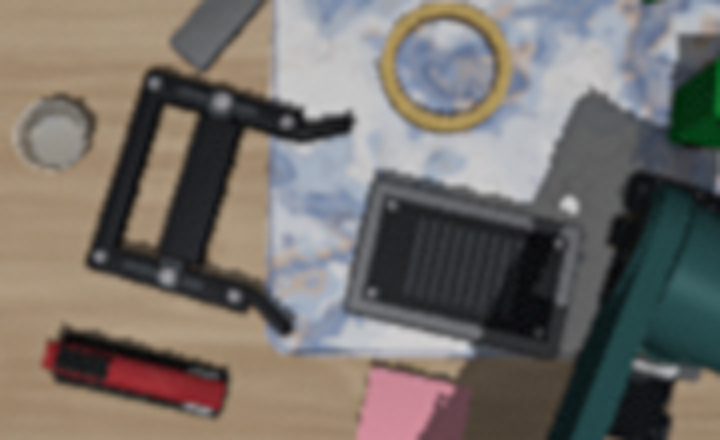

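The gripper is square behind the drive, whose top face spans crop (346–580,172–355). I'll push to bring it flush with the fingers before it reaches the mouth.

Call:
carry_out([
  {"x": 0.01, "y": 0, "z": 0.0, "spin": 0, "claw": 0.07},
  {"x": 0.02, "y": 0, "z": 0.0, "spin": 0, "claw": 0.07},
  {"x": 0.026, "y": 0, "z": 0.0, "spin": 0, "claw": 0.07},
  {"x": 0.03, "y": 0, "z": 0.0, "spin": 0, "claw": 0.07},
  {"x": 0.034, "y": 0, "z": 0.0, "spin": 0, "claw": 0.07},
  {"x": 0.038, "y": 0, "z": 0.0, "spin": 0, "claw": 0.07},
  {"x": 0.042, "y": 0, "z": 0.0, "spin": 0, "claw": 0.07},
  {"x": 0.046, "y": 0, "z": 0.0, "spin": 0, "claw": 0.07},
  {"x": 0.05, "y": 0, "z": 0.0, "spin": 0, "claw": 0.07},
  {"x": 0.054, "y": 0, "z": 0.0, "spin": 0, "claw": 0.07},
  {"x": 0.057, "y": 0, "z": 0.0, "spin": 0, "claw": 0.07},
])

```text
t: 7.75
tcp_pos: [0.4537, -0.0841, 0.0207]
tool_rot: [2.499, 1.902, 0.001]
contact_force: [-1.6, -4.3, 4.7]
finger_gap: 0.07
```

Run:
```python
from h import *
plan(dk(-.26,.0,.020),-15.4)
b=shot("top","top7")["frame"][180:290,225:405,::-1]
cv2.imwrite("pics/t7.png",cv2.resize(b,None,fx=4,fy=4,interpolation=2))
```

```text
t 7.75 tcp [ 0.4537 -0.0841  0.0207] F [-1.6  -4.32  4.67] jaw -15.45 gap 0.07 -> xyz [-0.0213 -0.0004  0.0007] spin -0.05
```

View pics/t7.png

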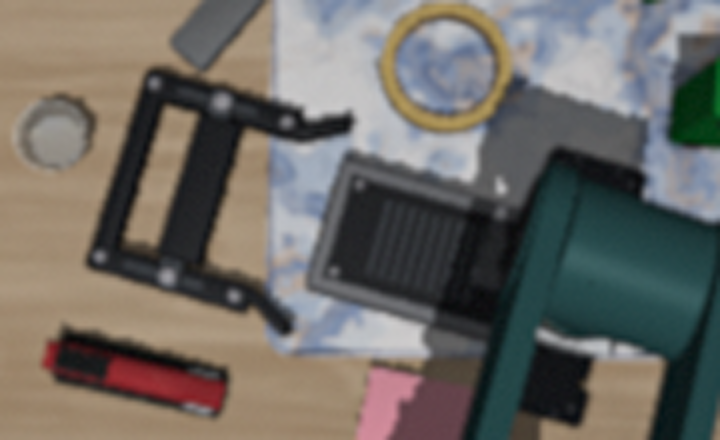

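```bash
cat >> h.py <<'E'
def ct(p): return (p[0]+.5)/4+225-.5,(p[1]+.5)/4+180-.5
def dkp(T,p,z):
    P=ray(T,*ct(p),z)[:2]; o=np.array(dk(0,0,0)[:2]); d=np.array([np.cos(1.302),np.sin(1.302)]);n=np.array([-d[1],d[0]]); r=P-o; return np.array([r@d,r@n]).round(4)
E
python3 - <<'E'
from h import *
T=load("top7")
for a,b in (((360,185),(334,272)),((349,152),(310,285))):
    A,B=dkp(T,a,.047),dkp(T,b,.047); print(A,B,"mid",(A+B)/2,"yaw err deg",np.degrees(np.arctan2(-(B-A)[0],(B-A)[1])))
E
```

```text
[-0.0875 -0.0351] [-0.0872  0.0308] mid [-0.08735 -0.00215] yaw err deg -0.26082875745292483
[-0.073  -0.0561] [-0.0732  0.0446] mid [-0.0731  -0.00575] yaw err deg 0.11379484444346522
```

Square within 0.3° and about 3 mm off-centre, with the contact end near x = -0.072. I'll slide it into the mouth.

Call:
carry_out([
  {"x": 0.003, "y": 0, "z": 0.0, "spin": 0, "claw": 0.07},
  {"x": 0.007, "y": 0, "z": 0.0, "spin": 0, "claw": 0.07},
  {"x": 0.011, "y": 0, "z": 0.0, "spin": 0, "claw": 0.07},
  {"x": 0.015, "y": 0, "z": 0.0, "spin": 0, "claw": 0.07},
  {"x": 0.019, "y": 0, "z": 0.0, "spin": 0, "claw": 0.07},
  {"x": 0.023, "y": 0, "z": 0.0, "spin": 0, "claw": 0.07},
  {"x": 0.027, "y": 0, "z": 0.0, "spin": 0, "claw": 0.07},
])

```text
t: 8.5
tcp_pos: [0.4605, -0.058, 0.0206]
tool_rot: [2.5, 1.903, -0.0]
contact_force: [-1.2, -4.9, 3.8]
finger_gap: 0.0694
```

Call:
carry_out([
  {"x": 0.003, "y": 0, "z": 0.0, "spin": 0, "claw": 0.07},
  {"x": 0.006, "y": 0, "z": 0.0, "spin": 0, "claw": 0.07},
  {"x": 0.009, "y": 0, "z": 0.0, "spin": 0, "claw": 0.07},
  {"x": 0.012, "y": 0, "z": 0.0, "spin": 0, "claw": 0.07},
  {"x": 0.015, "y": 0, "z": 0.0, "spin": 0, "claw": 0.07},
])

```text
t: 9.0
tcp_pos: [0.4644, -0.0435, 0.0204]
tool_rot: [-2.5, -1.903, 0.0]
contact_force: [-1.4, -4.9, 4.6]
finger_gap: 0.0699
```

Run:
```python
from h import *
plan(dk(-.16,.0,.020),-15.4)
b=shot("top","top8")["frame"][180:290,225:405,::-1]
cv2.imwrite("pics/t8.png",cv2.resize(b,None,fx=4,fy=4,interpolation=2))
```

```text
t 9.0 tcp [ 0.4644 -0.0435  0.0204] F [-1.42 -4.93  4.59] jaw -15.45 gap 0.0699 -> xyz [0.0368 0.     0.0004] spin -0.05
```

View pics/t8.png

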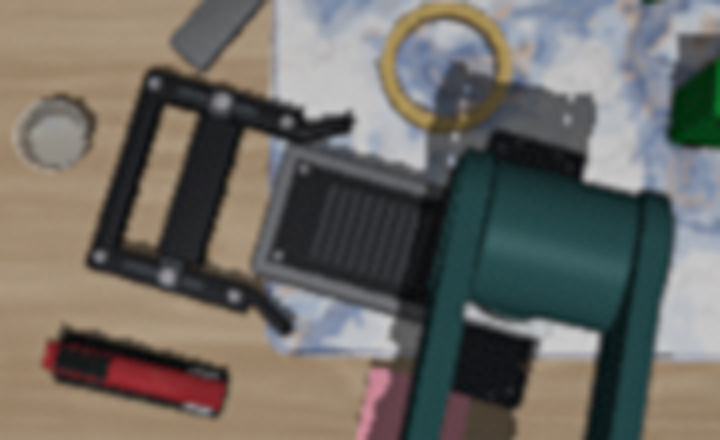

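Run:
```python
from h import *
T=load("top8")
for a,b in (((304,169),(278,256)),((291,137),(254,270))):
    A,B=dkp(T,a,.047),dkp(T,b,.047); print(A,B,"mid",(A+B)/2,"yaw err deg",np.degrees(np.arctan2(-(B-A)[0],(B-A)[1])))
b=T["frame"][200:265,280:345,::-1]
b=T["frame"][200:265,240:345,::-1]
cv2.imwrite("pics/t8b.png",cv2.resize(b,None,fx=7,fy=7,interpolation=2))
```

```text
[-0.045  -0.0349] [-0.0451  0.031 ] mid [-0.04505 -0.00195] yaw err deg 0.08694345301311622
[-0.0292 -0.0548] [-0.0313  0.0456] mid [-0.03025 -0.0046 ] yaw err deg 1.1982429783662576
```

View pics/t8b.png

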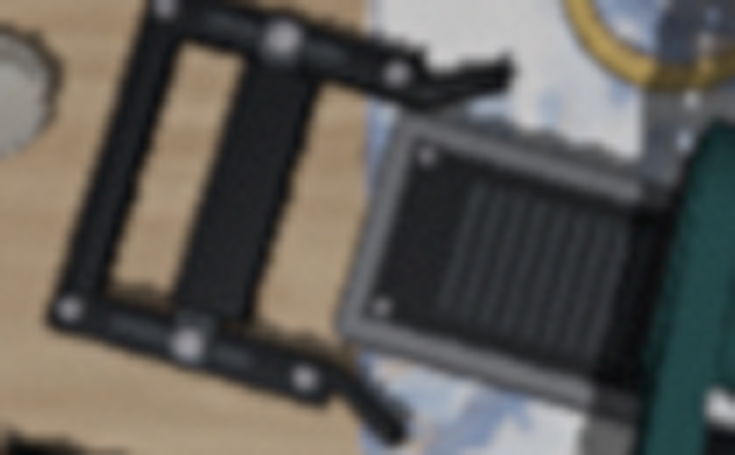

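Call:
carry_out([
  {"x": 0.002, "y": 0, "z": 0.0, "spin": 0, "claw": 0.07},
  {"x": 0.004, "y": 0, "z": 0.0, "spin": 0, "claw": 0.07},
  {"x": 0.006, "y": 0, "z": 0.0, "spin": 0, "claw": 0.07},
  {"x": 0.008, "y": 0, "z": 0.0, "spin": 0, "claw": 0.07},
  {"x": 0.01, "y": 0, "z": 0.0, "spin": 0, "claw": 0.07},
])

```text
t: 9.55
tcp_pos: [0.467, -0.0339, 0.0204]
tool_rot: [-2.5, -1.903, 0.0]
contact_force: [-1.2, -3.8, 3.5]
finger_gap: 0.0695
```

Call:
carry_out([
  {"x": 0.002, "y": 0, "z": 0.0, "spin": 0, "claw": 0.07},
  {"x": 0.004, "y": 0, "z": 0.0, "spin": 0, "claw": 0.07},
  {"x": 0.006, "y": 0, "z": 0.0, "spin": 0, "claw": 0.07},
  {"x": 0.008, "y": 0, "z": 0.0, "spin": 0, "claw": 0.07},
  {"x": 0.01, "y": 0, "z": 0.0, "spin": 0, "claw": 0.07},
])

```text
t: 10.05
tcp_pos: [0.4697, -0.0242, 0.0204]
tool_rot: [-2.5, -1.903, -0.0]
contact_force: [-0.8, -4.5, 3.9]
finger_gap: 0.0702
```

Run:
```python
from h import *
plan(dk(-.16,.0,.020),-15.4)
T=shot("top","top9")
b=T["frame"][200:265,240:345,::-1]
cv2.imwrite("pics/t9b.png",cv2.resize(b,None,fx=7,fy=7,interpolation=2))
```

```text
t 10.05 tcp [ 0.4697 -0.0242  0.0204] F [-0.79 -4.53  3.86] jaw -15.45 gap 0.0702 -> xyz [0.0167 0.     0.0004] spin -0.05
```

View pics/t9b.png

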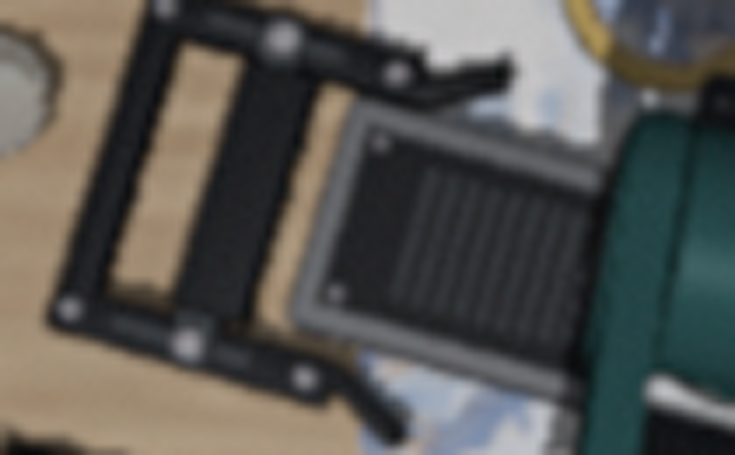

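The drive is between the rails with a gap left before the block. From here I creep forward and feel for the stop.

Call:
carry_out([
  {"x": 0.001, "y": 0, "z": 0.0, "spin": 0, "claw": 0.07},
  {"x": 0.002, "y": 0, "z": 0.0, "spin": 0, "claw": 0.07},
  {"x": 0.003, "y": 0, "z": 0.0, "spin": 0, "claw": 0.07},
  {"x": 0.004, "y": 0, "z": 0.0, "spin": 0, "claw": 0.07},
  {"x": 0.005, "y": 0, "z": 0.0, "spin": 0, "claw": 0.07},
  {"x": 0.006, "y": 0, "z": 0.0, "spin": 0, "claw": 0.07},
  {"x": 0.007, "y": 0, "z": 0.0, "spin": 0, "claw": 0.07},
])

```text
t: 10.8
tcp_pos: [0.4716, -0.0175, 0.0204]
tool_rot: [-2.5, -1.903, -0.0]
contact_force: [-1.1, -3.2, 1.7]
finger_gap: 0.0703
```

Call:
carry_out([
  {"x": 0.0005, "y": 0, "z": 0.0, "spin": 0, "claw": 0.07},
  {"x": 0.001, "y": 0, "z": 0.0, "spin": 0, "claw": 0.07},
  {"x": 0.0015, "y": 0, "z": 0.0, "spin": 0, "claw": 0.07},
  {"x": 0.002, "y": 0, "z": 0.0, "spin": 0, "claw": 0.07},
])

```text
t: 11.2
tcp_pos: [0.4721, -0.0157, 0.0204]
tool_rot: [-2.5, -1.903, -0.0]
contact_force: [-0.3, -3.0, 1.3]
finger_gap: 0.0698
```

Call:
carry_out([
  {"x": 0.0005, "y": 0, "z": 0.0, "spin": 0, "claw": 0.07},
  {"x": 0.001, "y": 0, "z": 0.0, "spin": 0, "claw": 0.07},
  {"x": 0.0015, "y": 0, "z": 0.0, "spin": 0, "claw": 0.07},
  {"x": 0.002, "y": 0, "z": 0.0, "spin": 0, "claw": 0.07},
])

```text
t: 11.6
tcp_pos: [0.4726, -0.0137, 0.0204]
tool_rot: [-2.5, -1.903, -0.0]
contact_force: [-0.7, -3.4, 0.7]
finger_gap: 0.0701
```

Call:
carry_out([
  {"x": 0.0005, "y": 0, "z": 0.0, "spin": 0, "claw": 0.07},
  {"x": 0.001, "y": 0, "z": 0.0, "spin": 0, "claw": 0.07},
  {"x": 0.0015, "y": 0, "z": 0.0, "spin": 0, "claw": 0.07},
  {"x": 0.002, "y": 0, "z": 0.0, "spin": 0, "claw": 0.07},
])

```text
t: 12.0
tcp_pos: [0.4732, -0.0118, 0.0204]
tool_rot: [-2.5, -1.903, -0.0]
contact_force: [-0.8, -2.1, 0.5]
finger_gap: 0.0699
```

Call:
carry_out([
  {"x": 0.0005, "y": 0, "z": 0.0, "spin": 0, "claw": 0.07},
  {"x": 0.001, "y": 0, "z": 0.0, "spin": 0, "claw": 0.07},
  {"x": 0.0015, "y": 0, "z": 0.0, "spin": 0, "claw": 0.07},
  {"x": 0.002, "y": 0, "z": 0.0, "spin": 0, "claw": 0.07},
])

```text
t: 12.4
tcp_pos: [0.4736, -0.0103, 0.0204]
tool_rot: [2.499, 1.903, -0.001]
contact_force: [-2.2, -5.6, 0.5]
finger_gap: 0.0701
```

Call:
carry_out([
  {"x": 0.0005, "y": 0, "z": 0.0, "spin": 0, "claw": 0.07},
  {"x": 0.001, "y": 0, "z": 0.0, "spin": 0, "claw": 0.07},
  {"x": 0.0015, "y": 0, "z": 0.0, "spin": 0, "claw": 0.07},
  {"x": 0.002, "y": 0, "z": 0.0, "spin": 0, "claw": 0.07},
])

```text
t: 12.8
tcp_pos: [0.4736, -0.0103, 0.0204]
tool_rot: [2.497, 1.901, -0.007]
contact_force: [-2.6, -9.9, 0.9]
finger_gap: 0.0699
```

It stalled at the stop: about 10 N measured, of which about 3 N is sliding friction. I'll press about 1.2 mm more and hold.

Call:
carry_out([
  {"x": 0.0005, "y": 0, "z": 0.0, "spin": 0, "claw": 0.07},
  {"x": 0.001, "y": 0, "z": 0.0, "spin": 0, "claw": 0.07},
  {"x": 0.0012, "y": 0, "z": 0.0, "spin": 0, "claw": 0.07},
  {"x": 0.0012, "y": 0, "z": 0.0, "spin": 0, "claw": 0.07},
  {"x": 0.0012, "y": 0, "z": 0.0, "spin": 0, "claw": 0.07},
  {"x": 0.0012, "y": 0, "z": 0.0, "spin": 0, "claw": 0.07},
  {"x": 0.0012, "y": 0, "z": 0.0, "spin": 0, "claw": 0.07},
])

```text
t: 13.5
tcp_pos: [0.4736, -0.0104, 0.0205]
tool_rot: [2.497, 1.9, -0.01]
contact_force: [-4.0, -11.3, 1.5]
finger_gap: 0.0699
```

Run:
```python
from h import *
plan(dk(-.16,.0,.020),-15.4)
T=shot("top","top10")
b=T["frame"][200:265,240:345,::-1]
cv2.imwrite("pics/t10b.png",cv2.resize(b,None,fx=7,fy=7,interpolation=2))
plan(dk(-.16,.0,.020),-15.4)
```

```text
t 13.5 tcp [ 0.4736 -0.0104  0.0205] F [ -4.02 -11.3    1.54] jaw -15.44 gap 0.0699 -> xyz [ 0.0024 -0.      0.0004] spin -0.04
t 13.55 tcp [ 0.4736 -0.0104  0.0205] F [ -3.87 -12.35   2.91] jaw -15.45 gap 0.07 -> xyz [ 0.0024 -0.      0.0004] spin -0.05
```

View pics/t10b.png

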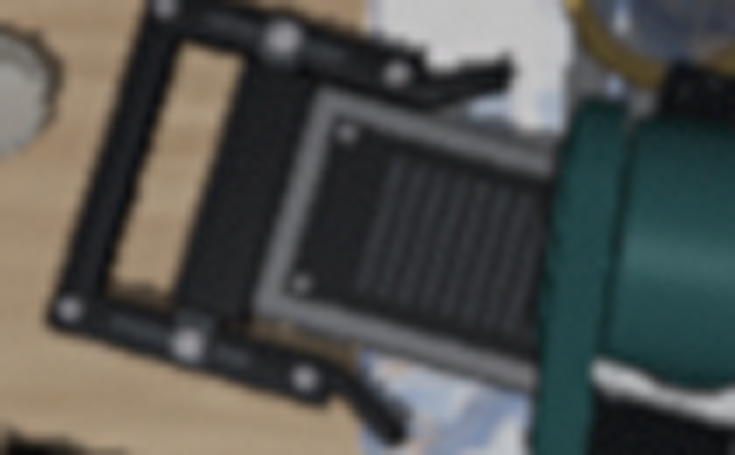

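The front is flush with the block all along crop (320,90)–(258,310). The push is about 12.6 N in total, so about 9 N on the stop. Releasing straight back, then up.

Call:
carry_out([
  {"x": -0.002, "y": 0, "z": 0.0, "spin": 0, "claw": 0.07},
  {"x": -0.005, "y": 0, "z": 0.0, "spin": 0, "claw": 0.07},
  {"x": -0.02, "y": 0, "z": 0.0, "spin": 0, "claw": 0.07},
  {"x": -0.04, "y": 0, "z": 0.0, "spin": 0, "claw": 0.07},
  {"x": -0.06, "y": 0, "z": 0.0, "spin": 0, "claw": 0.07},
  {"x": -0.065, "y": 0, "z": -0.04, "spin": 0, "claw": 0.07},
  {"x": -0.065, "y": 0, "z": -0.08, "spin": 0, "claw": 0.07},
  {"x": -0.065, "y": 0, "z": -0.12, "spin": 0, "claw": 0.07},
  {"x": -0.12, "y": 0, "z": -0.16, "spin": 0, "claw": 0.07},
  {"x": -0.16, "y": 0, "z": -0.18, "spin": 0, "claw": 0.07},
  {"x": -0.18, "y": 0, "z": -0.2, "spin": 0, "claw": 0.07},
  {"x": -0.18, "y": 0, "z": -0.2, "spin": 0, "claw": 0.07},
  {"x": -0.18, "y": 0, "z": -0.2, "spin": 0, "claw": 0.07},
])

```text
t: 14.85
tcp_pos: [0.4271, -0.18, 0.2206]
tool_rot: [-2.5, -1.902, -0.004]
contact_force: [-0.3, 0.5, -1.1]
finger_gap: 0.07
```

Run:
```python
from h import *
plan(dk(-.16,.0,.020),-15.4)
T=shot("top","top11")
b=T["frame"][180:290,225:405,::-1]
cv2.imwrite("pics/t11.png",cv2.resize(b,None,fx=4,fy=4,interpolation=2))
b=shot("side","side11")["frame"][150:350,200:440,::-1]
cv2.imwrite("pics/s11.png",cv2.resize(b,None,fx=3,fy=3))
```

```text
t 14.85 tcp [ 0.4271 -0.18    0.2206] F [-0.3   0.46 -1.05] jaw -15.49 gap 0.07 -> xyz [ 0.1778 -0.0008  0.2009] spin -0.09
```

View pics/t11.png

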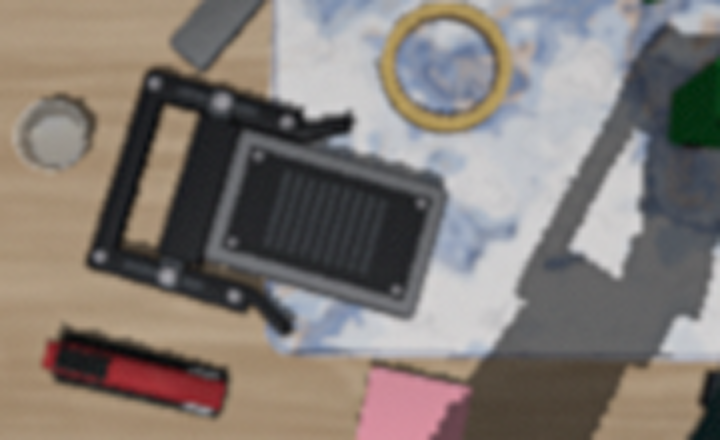

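View pics/s11.png

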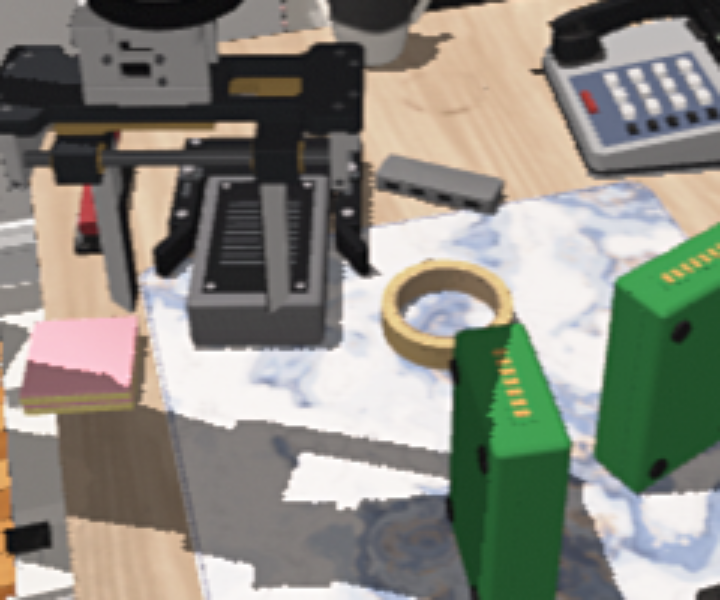

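Run:
```python
from h import *
T=load("top11")
for P in ([(258,156),(232,243),(397,291),(420,204)],[(240,133),(207,262),(412,317),(444,186)]):
    Q=np.array([dkp(T,p,.047) for p in P]); a=Q[0]+Q[1]-Q[2]-Q[3]; print(Q.tolist(),"front",(Q[0]+Q[1])/2,"yaw deg",np.degrees(np.arctan2(a[1],a[0])))
```

```text
[[-0.0102, -0.0346], [-0.0105, 0.0314], [-0.1347, 0.0311], [-0.1334, -0.0341]] front [-0.01035 -0.0016 ] yaw deg -0.04631832419702902
[[0.0073, -0.0471], [0.0028, 0.0495], [-0.1503, 0.046], [-0.1466, -0.0517]] front [0.00505 0.0012 ] yaw deg 1.5113621105741404
```

```bash
python3 -c "
from h import *
print(workorder.hand_in())"
```

```text
the job is handed in; nothing more can be done
None
```

I tipped the drive over with a high two-finger push on the vented face, and it came down flat on its feet with the contact end towards the dock. I then pushed it square from behind, slid it between the rails and felt the end stop. I pressed with about 12.6 N in total, of which about 9 N reached the stop (about 3 N is sliding friction), and held for over 0.4 s. Then I backed straight off and raised the gripper clear. The job was handed in at about 15 s; no verdict is reported.

Last checks, from the top view:
- **Depth:** the contact end sits about 5–6 mm past the foremost setting of the stop, flush with the block.
- **Centring:** it is within 2 mm of the centre line.
- **Squareness:** the cover screws give an error of 0.05°, but the rougher corner fit gives 1.5° (0.026 rad). Both are inside the 0.05 rad limit.
- **Surroundings:** the wrist reading is back to its noise level, about 1 N, with the gripper clear. The bystanders in view (tape, sticky notes, stapler, USB hub and glass) look unmoved. I did not locate the binder clip, so I have no check on it.

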